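# Spacer off, then slide the drive and the battery into their docking nests

## Task

Before moving the hard drive, lift the spacer board off it and lay the board flat and squared up on the pile of two like boards. Then slide the large hard drive and the black battery pack along the bench, without lifting them, each lengthwise into the docking nest whose width fits it, fully home against the stop. Leave everything else on the bench where it is.

Things in the scene. Friction and masses are not known exactly. Their poses are not given: they have to be found in the camera images.
- drive_centre (a point): Centre (half-way up) of the large aluminium hard drive, a flat block 147 x 102 x 26 mm, about 0.55 kg, lying loose and flat on the bench with the spacer board on top. Its x axis runs along the 147 mm length, y along the width, z up. It slides when pushed on its side faces; either end may go first.
- battery_centre (a point): Centre (half-way up) of the black laptop battery pack, a flat block 130 x 78 x 20 mm, about 0.32 kg, lying loose and flat on the bench. x axis along the 130 mm length, y along the 78 mm width, z up. Either end may go first. Drive and battery lie one behind the other, lengthwise towards the nests (within about 0.3 rad), at least 60 mm apart; which is nearer to the nests varies.
- board_centre (a point): Centre of the loose plywood spacer board, 190 x 56 x 8 mm, 0.07 kg, lying flat on top of the hard drive (its underside 26 mm above the bench), roughly along the drive. x axis along its 190 mm length, y along its 56 mm width. It can be grasped across the 56 mm width from above.
- pile_top (a point): Centre of the top face of the fixed pile of two like plywood boards (190 x 56 mm, 16 mm high together), on the bench to the robot's right. x axis along the 190 mm length, y along the 56 mm width.
- wide_nest_stop (a point): Wide docking nest, for the hard drive, fixed on the bench, a U open towards the parts. Point at bench level, middle of the stop face (front of a grey dock head 40 mm high, 45 mm deep). x axis points level into the nest (the way a part slides in), y across it. Two steel side walls 18 mm high, 8 mm thick, 108 mm apart inside, run 86 mm out from the stop, then flare out.
- wide_nest_mouth (a point): Middle of the wide nest's mouth at bench level, 110 mm out from the stop; the flared walls are 132 mm apart here. Same axes. The nest has no floor: parts slide on the bench. A seated drive sticks out 37 mm beyond this point.
- narrow_nest_stop (a point): Narrow docking nest, for the battery: made like the wide one, but 84 mm between the walls. Point and axes as for the wide nest. The two nests stand side by side, their middle lines about 160 mm apart; which is nearer to the robot varies.
- narrow_nest_mouth (a point): Middle of the narrow nest's mouth at bench level, 110 mm out from the stop; the flared walls are 108 mm apart here. Same axes. A seated battery sticks out 20 mm beyond this point.
- heatsink: Bystander, to be left alone: square finned aluminium heat sink, 70 x 70 x 30 mm; origin under its centre
- can: Bystander, to be left alone: red drinks can, 66 mm across, 115 mm tall; origin under its centre
- screwdriver: Bystander, to be left alone: screwdriver lying on the bench; origin under it
- small_drive: Bystander, to be left alone: small thin bare drive with a green face, 100 x 70 x 9.5 mm; not part of the job; origin under its centre
- mouse: Bystander, to be left alone: black computer mouse, 105 x 58 mm, 34 mm high; origin under its centre
- jar: Bystander, to be left alone: small jar, 60 mm across, 70 mm tall; origin under its centre
- drive: The hard drive's body, origin under its centre.
- battery: The battery's body, origin under its centre.
- board: The spacer board's body, origin under its centre.
Things that resemble listed ones, but are neither listed nor needed, are in the scene too. Leave any green look-alike of the battery alone.

How it is judged:
On the way:
1. the spacer board lies released on the pile, before the drive has been moved more than 40 mm (x of board_centre in the frame of pile_top between -0.02 and 0.02 m and y of board_centre in the frame of pile_top between -0.015 and 0.015 m and z of board_centre in the frame of pile_top between -0.008 and 0.008 m and z of board_centre in the frame of pile_top above 0.001 m and angle between the x axis of board_centre and the x axis of pile_top, either way round below 0.15 rad and angle between board_centre's own z axis and vertical below 0.05 rad and contact force between the fingers and board below 0.1 N and distance of drive_centre from where it was at the start of the episode below 0.04 m), for 0.2 s.
At the end, for the whole second after the job is handed in: Board flat on the pile (centre within 20 mm lengthwise, 15 mm across, 0.15 rad); drive flat in the wide nest, battery in the narrow one, each lengthwise within 0.08 rad, within 8 mm of the middle line, leading end within 5 mm of the stop; all released and at rest (x of board_centre in the frame of pile_top between -0.02 and 0.02 m and y of board_centre in the frame of pile_top between -0.015 and 0.015 m and z of board_centre in the frame of pile_top between -0.008 and 0.008 m and z of board_centre in the frame of pile_top above 0.001 m and angle between the x axis of board_centre and the x axis of pile_top, either way round below 0.15 rad and angle between each of board_centre, drive_centre, battery_centre's own z axis and vertical below 0.05 rad and x of drive_centre in the frame of wide_nest_stop between -0.0785 and -0.0685 m and y of drive_centre in the frame of wide_nest_stop between -0.008 and 0.008 m and angle between the x axis of drive_centre and the x axis of wide_nest_stop, either way round below 0.08 rad and height (world z) of drive_centre below 0.017 m and x of battery_centre in the frame of narrow_nest_stop between -0.07 and -0.06 m and y of battery_centre in the frame of narrow_nest_stop between -0.008 and 0.008 m and angle between the x axis of battery_centre and the x axis of narrow_nest_stop, either way round below 0.08 rad and height (world z) of battery_centre below 0.014 m and linear speed of each of drive, battery, board below 0.01 m/s); the robot touches nothing.
It fails at once if the drive is lifted more than 15 mm off the bench (height (world z) of drive_centre above 0.028 m).
It fails at once if the battery is lifted more than 15 mm off the bench (height (world z) of battery_centre above 0.025 m).
It fails at once if a bystander is moved more than 30 mm (distance of any of heatsink, can, screwdriver, small_drive, mouse, jar from where it was at the start of the episode above 0.03 m).
It also fails if it takes over 72 s, if anything falls off the work surface, if the arm or the gripper's body presses on something with over 40 N, if the wrist force passes 120 N, or if a joint passes its speed limit or range.

## Robot

A 7-joint arm with a two-finger parallel gripper is mounted at the origin on the work surface. World frame = base frame: x ahead of the robot, y to its left, z up, the work surface at z = 0. Lengths are in m, angles in rad, forces in N, time in s.
With the tool pointing down it reaches from about 0.35 to 0.9 m from the base axis. Payload 8.1 kg.
Tool frame: the origin (TCP) lies at the very end of the fingers, on their centre line; the grasp point (between the pads) lies 19 mm behind it; z points along the fingers, y is the line along which they close (so a half turn about z gives the same grasp; the last joint's range is limited). The gripper opens to 92 mm and grips with 3 to 60 N. Pads are 19 mm wide; open, the fingers measure 130 mm over their backs; the gripper's body (75 mm by 190 mm) begins 47 mm behind the grasp point.
Start: joints at [-1.278, 0.434, 0.025, 1.573, -0.012, 1.134, -0.075], TCP at [0.241, 0.577, 0.227] pointing down, gripper open.
Joint ranges: [-2.62, 2.62], [-0.44, 2.09], [-1.27, 1.32], [0.08, 2.57], [-1.32, 4.46], [0.12, 2], [-2.74, 2.74]. Speed limits (rad/s): [2.22, 2.22, 3.01, 3.01, 3.14, 3.14, 3.14].

## Interface

Orientations are given as a rotation vector (axis times angle).
In Python, from cell import readout, cams, job gives the robot as it stands.
- The arm moves only by the tool drive_tool, never from a script. Its argument "commands" is a list of rows, each a list of 3 entries, a list of its own where there are three numbers: the turn, a rotation vector about the tool's x, y, z in rad, then the shift along the tool's x, y, z in cm, then the gripper's target within -1 to 1 (fully open at 1, half-way at 0, shut at -1). A call has 1 to 20 rows; each row is the pose to reach, as a shift and turn from the pose commanded when the call began, along the tool's axes at that moment; what a row does not reach only later rows make up. A row lasts 1/12 s, in which the tool goes at most 41.7 mm and 7.16 degrees, less where a joint would pass 70% of its speed; a pose out of reach is approached as far as the arm can. A call with a gripper value outside its range is refused whole. The fingers move at their own pace and stop on an object; "newtons" is the grip in N (left out, the last holds). Time passes only in rows, so rows that repeat a pose let the fingers close. It gives the time, the measured TCP pose, the force, the opening and the grip force at its end, in the units of the state.
- readout.observe(): the state, without advancing time (a new reading comes with each control period).
- cams.get_image(name): name is "scene" or "top"; returns the picture (384x512x3 uint8, blue, green, red); there is no depth.
- cams.camera_info(name): a dict with "camera_matrix" (3x3 intrinsics, pixels), "k1" (the pictures are not rectified: a ray, as slopes to the right and down, at radius r is drawn at 1 + k1 r^2 times it, then the intrinsics apply), "R" (3x3) and "t" (3): a world point X has camera coordinates R X + t. Camera axes: x right, y down, z forward; pixel columns grow to the right and rows downward; lengths in m; the calibration is good to about 2 mm. A picture is of the moment at which its call begins. camera_info takes no time and is no camera call.
- job.sign_off(): hands the job in; it is judged then, once.
The state is a dict: "clock": time; "joints": joint angles; "dq": joint speeds; "joint_efforts": joint torques, N m; "position": TCP position; "ee_rot": TCP orientation; "force": force on the tool from outside, world axes, zero at the start; "ft_torque": the same for the moment, N m; "width": opening from 0.0 (shut) to 1.0 (fully open); "gripper_force": force on a finger pad.
Only numpy, scipy, OpenCV 4.12 (cv2) and the standard library are available. Lean on these libraries where they do the work, as an engineer would, in place of code of your own. Each camera call takes 0.05 s, during which the arm holds its last target. There are 200 camera calls.

## Working session

There is one attempt and no reset: what is moved stays moved. The work goes in short steps, Python scripts to look and compute and a tool call to move; the robot and the scene stay as the last step left them, time stands still between calls to the robot, and variables do not carry over. Pictures are saved under pics/ and viewed, at most 10 in all, crops included, and the job is handed in when it is done.

Besides the shell and the picture viewer there is one more tool, called after "Call:" as name([rows], argument=value, ...), one row to a line, values as JSON. drive_tool: Moves the arm, as the interface text tells. Its arguments: {"type":"object","properties":{"commands":{"type":"array"},"newtons":{"type":"number"}},"required":["commands"]}

```bash
ls; mkdir -p pics; cat > h.py <<'E'
import numpy as np, cv2
from scipy.spatial.transform import Rotation as Ro
from cell import readout, cams, job
def ray(name,uv):
    c=cams.camera_info(name);K=np.array(c["camera_matrix"]);k=c["k1"]
    uv=np.atleast_2d(np.array(uv,float))
    d=np.c_[(uv[:,0]-K[0,2])/K[0,0],(uv[:,1]-K[1,2])/K[1,1]]
    s=d.copy()
    for _ in range(30): s=d/(1+k*(s**2).sum(1,keepdims=True))
    R=np.array(c["R"]);t=np.array(c["t"])
    return -R.T@t, np.c_[s,np.ones(len(s))]@R
def plane(name,uv,z):
    o,d=ray(name,uv); return o+d*((z-o[2])/d[:,2])[:,None]
E
python3 - <<'E'
from h import *
for n in("top","scene"):
    im=cams.get_image(n); cv2.imwrite(f"pics/{n}0.png",im)
    cv2.imwrite(f"pics/{n}0b.png",cv2.resize(im,(800,600),interpolation=cv2.INTER_CUBIC))
    c=cams.camera_info(n); o,_=ray(n,[[256,192]]); print(n,o,c["camera_matrix"],c["k1"])
    print(plane(n,[[0,0],[511,0],[511,383],[0,383]],0).round(2))
s=readout.observe(); print(s["position"],s["ee_rot"],s["clock"])
print(Ro.from_rotvec(s["ee_rot"]).as_matrix().round(3))
E
```

```text
pics
top [ 0.35821852 -0.02696346  1.28639411] [[435.07754422   0.         252.63255369]
 [  0.         435.07754422 186.79308613]
 [  0.           0.           1.        ]] -0.11239772800698883
[[ 1.16  0.85  0.  ]
 [ 1.11 -0.87  0.  ]
 [-0.11 -0.77  0.  ]
 [-0.09  0.79  0.  ]]
scene [1.1092797  0.33435354 0.93955477] [[430.42062857   0.         259.87781849]
 [  0.         430.42062857 193.23744232]
 [  0.           0.           1.        ]] 0.004097066060554841
[[ 0.03 -1.54  0.  ]
 [-1.11  0.41  0.  ]
 [ 0.62  0.68  0.  ]
 [ 1.13 -0.25  0.  ]]
[0.24085124 0.57622491 0.22602725] [-6.17739737e-01 -3.08010870e+00  2.24406576e-03] 0.1
[[-0.923  0.386 -0.   ]
 [ 0.386  0.923 -0.001]
 [-0.    -0.001 -1.   ]]
```

View pics/top0b.png

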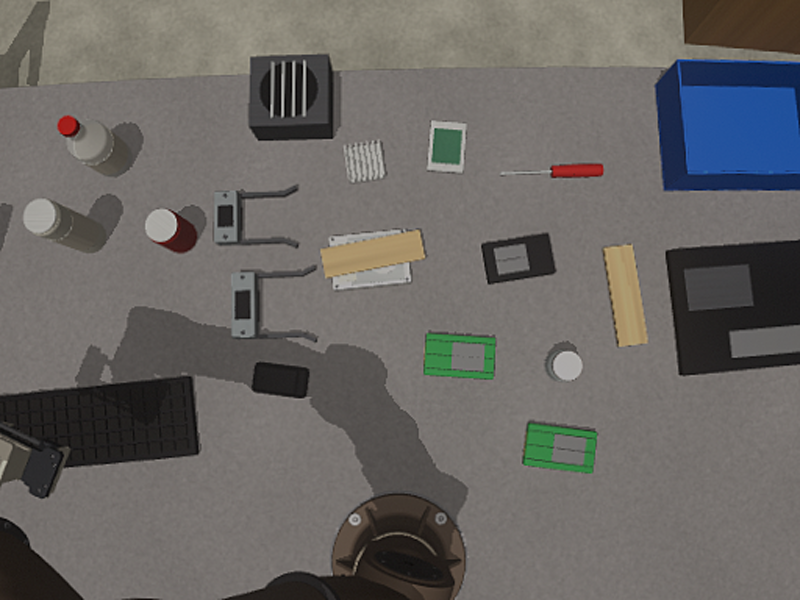

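View pics/scene0b.png

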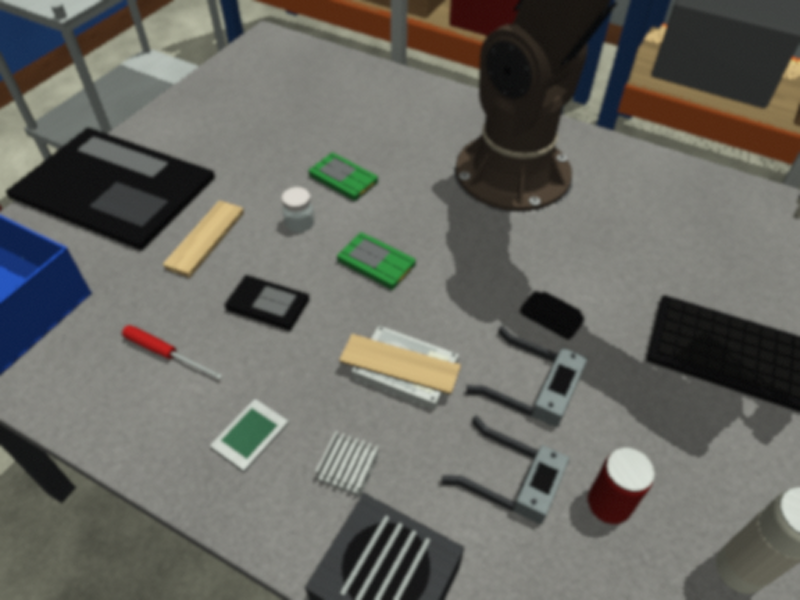

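The top view (800×600 pixels) shows:
- **Board on drive:** (373,253).
- **Battery candidates:** black pack at (518,258); green look-alikes at (460,355) and (560,447). The black one fits the description.
- **Pile:** tan, at (625,295).
- **Nests:** heads at (228,217) and (244,303), opening to the right. The lower, nearer one has the wider walls (about 70 px against 57 px), so it is the wide nest.

Next I'll measure these and confirm them in one enlarged crop.

```bash
cat >> h.py <<'E'
def blobs(name,mask,z,amin=60,roi=None):
    out=[]
    for c in cv2.findContours(mask.astype(np.uint8),cv2.RETR_EXTERNAL,cv2.CHAIN_APPROX_NONE)[0]:
        a=cv2.contourArea(c)
        if a<amin: continue
        p=c[:,0,:]; m=p.mean(0)
        if roi and not(roi[0]<m[0]<roi[2] and roi[1]<m[1]<roi[3]): continue
        w=plane(name,p,z)[:,:2]
        (cx,cy),(a1,b1),_=r=cv2.minAreaRect((w*1000).astype(np.float32))
        q=cv2.boxPoints(r); e=q[1]-q[0]; f=q[2]-q[1]; L=e if np.linalg.norm(e)>np.linalg.norm(f) else f
        ang=np.arctan2(L[1],L[0]); ang=(ang+np.pi)%np.pi
        out.append((m.round().tolist(),a,round(cx),round(cy),sorted((round(a1),round(b1))),round(float(ang),3),q.round().tolist()))
    return out
def masks(im):
    h=cv2.cvtColor(im,cv2.COLOR_BGR2HSV); H,S,V=[h[...,i].astype(int) for i in range(3)]
    return dict(tan=(H>10)&(H<25)&(S>65)&(V>110), black=V<50, dark=V<85, green=(H>40)&(H<80)&(S>90),
      head=(H>75)&(H<125)&(S>15)&(V>90), white=(V>165)&(S<60))
E
python3 - <<'E'
from h import *
im=cv2.imread("pics/top0.png"); m=masks(im)
for k,z,roi in(("tan",.034,(190,130,290,200)),("tan",.016,(370,130,430,240)),("black",.02,(300,140,360,190)),("head",.04,(130,110,175,225)),("dark",.018,(140,110,215,225)),("white",.026,(190,130,290,200))):
    for b in blobs("top",m[k],z,20,roi): print(k,*b)
im2=cv2.imread("pics/scene0.png"); m2=masks(im2)
for k,z in(("tan",.034),("tan",.016),("black",.02),("head",.04)):
    for b in blobs("scene",m2[k],z,150,(90,110,400,350)): print("S",k,*b)
c=cv2.resize(im[100:230,125:425],None,fx=2.66,fy=2.66,interpolation=cv2.INTER_CUBIC)
cv2.imwrite("pics/crop1.png",c)
for p in([155,187],): print(im[p[1]-10:p[1]+11:5,p[0]-10:p[0]+30:5].tolist())
E
```

```text
tan [238.0, 162.0] 1141.5 569 39 [57, 189] 1.747 [[525.0, 127.0], [558.0, -59.0], [614.0, -49.0], [581.0, 137.0]]
tan [400.0, 189.0] 1122.5 485 -438 [59, 190] 0.095 [[388.0, -418.0], [394.0, -476.0], [583.0, -458.0], [577.0, -399.0]]
black [331.0, 165.0] 1057.5 558 -235 [77, 129] 1.71 [[511.0, -176.0], [529.0, -304.0], [605.0, -294.0], [587.0, -166.0]]
dark [155.0, 195.0] 155.0 479 288 [30, 54] 0.066 [[452.0, 301.0], [454.0, 272.0], [507.0, 275.0], [505.0, 305.0]]
dark [144.0, 138.0] 116.5 653 323 [31, 41] 0.02 [[632.0, 338.0], [633.0, 307.0], [674.0, 308.0], [673.0, 338.0]]
dark [165.0, 141.0] 312.0 648 260 [122, 154] 1.574 [[587.0, 337.0], [587.0, 182.0], [709.0, 183.0], [709.0, 337.0]]
white [233.0, 180.0] 91.5 524 47 [25, 135] 1.658 [[505.0, 113.0], [517.0, -22.0], [542.0, -20.0], [530.0, 115.0]]
white [260.0, 174.0] 21.5 535 -24 [11, 33] 0.105 [[518.0, -21.0], [519.0, -31.0], [552.0, -28.0], [551.0, -17.0]]
white [227.0, 152.0] 31.5 602 67 [15, 105] 1.75 [[585.0, 118.0], [604.0, 14.0], [619.0, 17.0], [600.0, 121.0]]
S tan [256.0, 232.0] 1331.5 571 37 [59, 190] 1.752 [[525.0, 126
[... 939 characters left out ...]
[416.0, 300.0], [418.0, 256.0], [541.0, 259.0], [540.0, 303.0]]
[[[111, 114, 120], [127, 128, 125], [56, 55, 56], [129, 130, 127], [43, 43, 44], [53, 51, 53], [65, 66, 68], [61, 63, 66]], [[113, 117, 121], [127, 128, 124], [126, 127, 124], [130, 130, 126], [60, 62, 64], [111, 113, 119], [113, 117, 122], [115, 119, 124]], [[112, 116, 120], [73, 72, 71], [34, 34, 36], [98, 98, 95], [32, 32, 34], [114, 117, 122], [113, 115, 121], [110, 114, 119]], [[113, 117, 122], [76, 76, 76], [38, 38, 41], [99, 99, 97], [32, 33, 35], [112, 115, 120], [114, 117, 121], [113, 116, 120]], [[112, 116, 120], [73, 73, 72], [40, 39, 41], [96, 97, 95], [33, 33, 35], [113, 117, 122], [117, 119, 124], [112, 115, 120]]]
```

View pics/crop1.png

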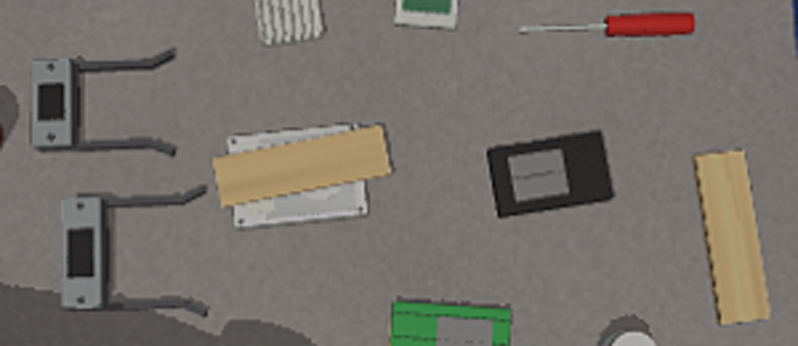

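The crop confirms:
- **Board on drive:** (300,165).
- **Black battery:** (550,173).
- **Pile:** (732,237).
- **Narrow nest:** far one, walls at rows 64 and 146.
- **Wide nest:** near one, walls at rows 201 and 301.

Next I'll refine the drive corners and nest walls, and work out the first move.

```bash
cat >> h.py <<'E'
def to(x,y,z,psi,s=None):
    "target TCP, psi = world angle of the tool's y axis -> turn (rad), shift (cm) in tool axes"
    s=s or readout.observe(); Rm=Ro.from_rotvec(s["ee_rot"]).as_matrix()
    c0=np.arctan2(Rm[1,1],Rm[0,1])
    psi=c0+(psi-c0+np.pi/2)%np.pi-np.pi/2
    T=np.c_[[-np.sin(psi),np.cos(psi),0],[np.cos(psi),np.sin(psi),0],[0,0,-1]]
    print("turn",Ro.from_matrix(Rm.T@T).as_rotvec().round(3),"shift",(Rm.T@(np.array([x,y,z])-s["position"])*100).round(2),"psi0",c0.round(3),"->",round(psi,3))
E
python3 - <<'E'
from h import *
im=cv2.imread("pics/top0.png"); g=cv2.GaussianBlur(cv2.cvtColor(im,cv2.COLOR_BGR2GRAY),(1,5),0)
def c(u,v): return 125+(u+.5)/2.66-.5,100+(v+.5)/2.66-.5
print("drive",plane("top",[c(229,135),c(360,124),c(367,213),c(237,227)],.026)[:,:2].round(3).tolist())
# walls: darkest rows in columns along the straight part
for nm,r in(("nar",((118,130),(148,160))),("wid",((168,182),(206,220)))):
    for lo,hi in r:
        P=[]
        for u in range(158,182):
            col=g[lo:hi,u].astype(float); k=np.clip(105-col,0,None); 
            if k.sum()>20: P.append((u,lo+(k*np.arange(hi-lo)).sum()/k.sum()))
        w=plane("top",P,.012)[:,:2]; f=np.polyfit(w[:,1],w[:,0],1); print(nm,"wall x at y=.25",np.polyval(f,.25).round(4),"slope dx/dy",f[0].round(3),w[:,1].min().round(3),w[:,1].max().round(3))
print("head front/back top", plane("top",[c(72,62),c(70,148),c(33,60),c(102,197),c(102,307),c(63,199)],.04)[:,:2].round(3).tolist())
print("heatsink",plane("top",[c(255,-25),c(325,40),c(262,45)],.03)[:,:2].round(3).tolist(),"jar",plane("top",[c(630,340)],.07).round(3),"can",plane("top",[[103,143]],.115).round(3))
to(.57,.038,.15,.18); to(.57,.038,.028,.18)
E
```

```text
drive [[0.607, 0.119], [0.616, -0.026], [0.517, -0.032], [0.504, 0.111]]
nar wall x at y=.25 0.6926 slope dx/dy -0.018 0.211 0.282
nar wall x at y=.25 0.6012 slope dx/dy -0.033 0.211 0.28
wid wall x at y=.25 0.5358 slope dx/dy 0.02 0.21 0.28
wid wall x at y=.25 0.4188 slope dx/dy 0.02 0.21 0.279
head front/back top [[0.691, 0.294], [0.594, 0.295], [0.695, 0.338], [0.538, 0.258], [0.418, 0.257], [0.537, 0.302]]
heatsink [[0.789, 0.089], [0.712, 0.011], [0.708, 0.082]] jar [[ 0.372 -0.306  0.07 ]] can [[0.618 0.413 0.115]]
turn [-0.001  0.001  0.995] shift [-51.12 -36.96   7.66] psi0 1.175 -> 0.18
turn [-0.001  0.001  0.995] shift [-51.12 -36.94  19.86] psi0 1.175 -> 0.18
```

Call:
drive_tool([
  [[0,0,0.995],[-51.1,-37.0,7.7],1],
  [[0,0,0.995],[-51.1,-37.0,7.7],1],
  [[0,0,0.995],[-51.1,-37.0,7.7],1],
  [[0,0,0.995],[-51.1,-37.0,7.7],1],
  [[0,0,0.995],[-51.1,-37.0,7.7],1],
  [[0,0,0.995],[-51.1,-37.0,7.7],1],
  [[0,0,0.995],[-51.1,-37.0,7.7],1],
  [[0,0,0.995],[-51.1,-37.0,7.7],1],
  [[0,0,0.995],[-51.1,-37.0,7.7],1],
  [[0,0,0.995],[-51.1,-37.0,7.7],1],
  [[0,0,0.995],[-51.1,-37.0,7.7],1],
  [[0,0,0.995],[-51.1,-37.0,7.7],1],
  [[0,0,0.995],[-51.1,-37.0,7.7],1],
  [[0,0,0.995],[-51.1,-37.0,7.7],1],
  [[0,0,0.995],[-51.1,-37.0,7.7],1],
  [[0,0,0.995],[-51.1,-37.0,7.7],1],
  [[0,0,0.995],[-51.1,-37.0,7.7],1],
  [[0,0,0.995],[-51.1,-37.0,7.7],1],
], newtons=15)

```text
clock: 1.6
position: [0.5695, 0.0378, 0.1492]
ee_rot: [-2.014, -2.41, 0.001]
force: [-0.8, 0.8, 0.8]
width: 1.0
gripper_force: 0.0
```

```bash
python3 - <<'E'
from h import *
s=readout.observe(); print(s["clock"],s["position"],s["joints"],s["force"]); to(.57,.038,.0285,.18)
E
```

```text
1.6 [0.56946528 0.03782988 0.14922398] [-0.44454544  0.43832914  0.39408499  1.82636569 -0.20664813  0.91832382
  0.22048038] [-0.83024653  0.84281055  0.81818942]
turn [-0.001 -0.    -0.002] shift [1.000e-02 7.000e-02 1.207e+01] psi0 0.178 -> 0.18
```

Call:
drive_tool([
  [[0,0,0],[0,0.1,4],1],
  [[0,0,0],[0,0.1,8],1],
  [[0,0,0],[0,0.1,10],1],
  [[0,0,0],[0,0.1,11],1],
  [[0,0,0],[0,0.1,11.6],1],
  [[0,0,0],[0,0.1,12],1],
  [[0,0,0],[0,0.1,12],1],
  [[0,0,0],[0,0.1,12],-1],
  [[0,0,0],[0,0.1,12],-1],
  [[0,0,0],[0,0.1,12],-1],
  [[0,0,0],[0,0.1,12],-1],
  [[0,0,0],[0,0.1,12],-1],
  [[0,0,0],[0,0.1,12],-1],
  [[0,0,0],[0,0.1,12],-1],
  [[0,0,0],[0,0.1,12],-1],
], newtons=15)

```text
clock: 2.85
position: [0.5708, 0.0384, 0.0299]
ee_rot: [2.013, 2.412, 0.0]
force: [-1.4, -0.5, 3.6]
width: 0.604
gripper_force: 15.0
```

Call:
drive_tool([
  [[0,0,0],[0,0,-0.5],-1],
  [[0,0,0],[0,0,-1.5],-1],
  [[0,0,0],[0,0,-3],-1],
  [[0,0,0],[0,0,-6],-1],
  [[0,0,0],[0,0,-9],-1],
  [[0,0,0],[0,0,-9],-1],
  [[0,0,0],[0,0,-9],-1],
], newtons=25)

```text
clock: 3.43
position: [0.5722, 0.0386, 0.122]
ee_rot: [2.011, 2.41, 0.005]
force: [-0.2, 0.2, -0.6]
width: 0.601
gripper_force: 25.0
```

```bash
python3 - <<'E'
from h import *
for n in("top","scene"):
    im=cams.get_image(n); cv2.imwrite(f"pics/{n}1.png",im)
s=readout.observe(); print(s["clock"],s["position"],s["width"],s["gripper_force"],s["force"])
im=cv2.imread("pics/scene1.png")
cv2.imwrite("pics/v1.png",cv2.resize(im[100:330,120:430],None,fx=2.4,fy=2.4))
for b in blobs("scene",masks(im)["tan"],.12,100): print(b)
m=masks(cv2.imread("pics/top1.png"))
for b in blobs("top",m["white"],.026,100,(190,130,290,200)): print(b)
to(.486,-.438,.12,.10+np.pi/2)
E
```

```text
3.5333 [0.57035796 0.03858929 0.11964814] 0.6046145586495882 24.999957382678986 [ 0.4015027  -0.23903644 -0.63716235]
([278.0, 217.0], 616.5, 560, 90, [58, 82], 1.75, [[524.0, 125.0], [538.0, 44.0], [596.0, 55.0], [581.0, 136.0]])
([224.0, 202.0], 162.5, 584, -43, [28, 58], 0.176, [[553.0, -35.0], [557.0, -62.0], [615.0, -52.0], [610.0, -24.0]])
([130.0, 152.0], 939.0, 559, -350, [58, 174], 0.104, [[469.0, -330.0], [475.0, -387.0], [648.0, -369.0], [642.0, -312.0]])
([459.0, 57.0], 1944.0, -389, 305, [318, 372], 1.593, [[-552.0, 487.0], [-543.0, 115.0], [-225.0, 122.0], [-234.0, 494.0]])
([375.0, 15.0], 138.0, -451, -17, [37, 201], 0.213, [[-553.0, -21.0], [-546.0, -56.0], [-349.0, -14.0], [-357.0, 22.0]])
([233.0, 4.0], 140.5, -255, -522, [48, 155], 1.631, [[-284.0, -446.0], [-274.0, -601.0], [-227.0, -598.0], [-236.0, -444.0]])
turn [-0.    -0.    -1.491] shift [-4.538e+01 -1.684e+01 -4.000e-02] psi0 0.18 -> 1.671
```

View pics/v1.png

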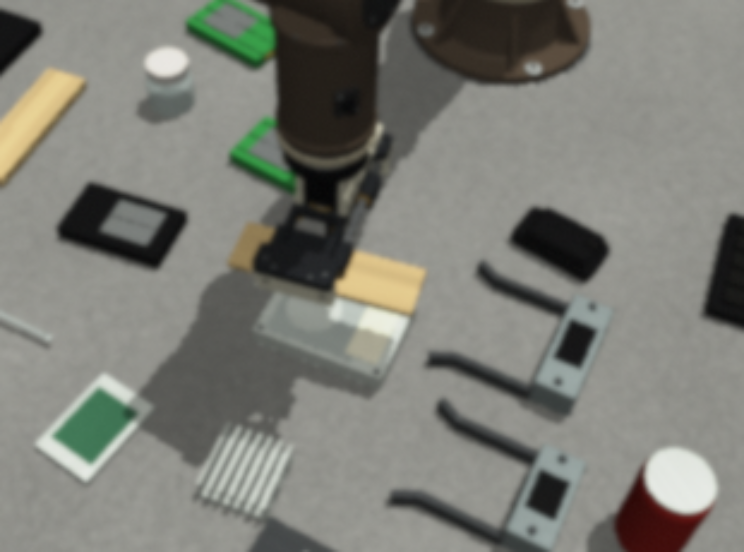

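The board is held level, and the drive at (335,330) hasn't visibly moved. Carrying the board to the pile.

Call:
drive_tool([
  [[0,0,-0.06],[-1.5,-0.6,0],-1],
  [[0,0,-0.16],[-4.5,-1.7,0],-1],
  [[0,0,-0.26],[-7.5,-2.8,0],-1],
  [[0,0,-0.36],[-10.5,-3.9,0],-1],
  [[0,0,-0.46],[-13.5,-5.0,0],-1],
  [[0,0,-0.56],[-16.5,-6.1,0],-1],
  [[0,0,-0.66],[-19.5,-7.2,0],-1],
  [[0,0,-0.76],[-22.5,-8.3,0],-1],
  [[0,0,-0.86],[-25.5,-9.5,0],-1],
  [[0,0,-0.96],[-28.5,-10.6,0],-1],
  [[0,0,-1.06],[-31.5,-11.7,0],-1],
  [[0,0,-1.16],[-34.5,-12.8,0],-1],
  [[0,0,-1.26],[-37.5,-13.9,0],-1],
  [[0,0,-1.36],[-40.5,-15.0,0],-1],
  [[0,0,-1.44],[-43.5,-16.1,0],-1],
  [[0,0,-1.491],[-45.4,-16.8,0],-1],
  [[0,0,-1.491],[-45.4,-16.8,0],-1],
  [[0,0,-1.491],[-45.4,-16.8,0],-1],
  [[0,0,-1.491],[-45.4,-16.8,0],-1],
])

```text
clock: 5.12
position: [0.4865, -0.437, 0.1184]
ee_rot: [0.157, -3.136, -0.004]
force: [0.2, 1.1, -0.7]
width: 0.605
gripper_force: 25.0
```

```bash
python3 - <<'E'
from h import *
s=readout.observe(); print(s["clock"],s["position"],s["joints"],s["width"])
to(.486,-.438,.0205,.10+np.pi/2)
E
```

```text
5.1167 [ 0.48649613 -0.4369609   0.11843146] [ 0.6215964   0.57927132  0.04448426  1.61738062 -0.03121543  0.94807161
  2.34766714] 0.6052321861048461
turn [ 0.002 -0.001 -0.   ] shift [ 0.05 -0.12  9.79] psi0 1.671 -> 1.671
```

Call:
drive_tool([
  [[0,0,0],[0,-0.1,3],-1],
  [[0,0,0],[0,-0.1,6],-1],
  [[0,0,0],[0,-0.1,8],-1],
  [[0,0,0],[0,-0.1,9],-1],
  [[0,0,0],[0,-0.1,9.6],-1],
  [[0,0,0],[0,-0.1,9.8],-1],
  [[0,0,0],[0,-0.1,9.9],-1],
  [[0,0,0],[0,-0.1,9.9],-1],
  [[0,0,0],[0,-0.1,9.9],-1],
  [[0,0,0],[0,-0.1,9.9],1],
  [[0,0,0],[0,-0.1,9.9],1],
  [[0,0,0],[0,-0.1,9.9],1],
  [[0,0,0],[0,-0.1,9.9],1],
  [[0,0,0],[0,-0.1,9.9],1],
  [[0,0,0],[0,-0.1,9.9],1],
  [[0,0,0],[0,-0.1,7],1],
  [[0,0,0],[0,-0.1,3],1],
  [[0,0,0],[0,-0.1,-1],1],
  [[0,0,0],[0,-0.1,-2],1],
])

```text
clock: 6.7
position: [0.4892, -0.4415, 0.1463]
ee_rot: [-0.156, 3.131, -0.009]
force: [1.4, -0.1, 1.3]
width: 0.998
gripper_force: 0.0
```

```bash
python3 - <<'E'
from h import *
for n in("top","scene"):
    im=cams.get_image(n); cv2.imwrite(f"pics/{n}2.png",im)
    m=masks(im)
    for b in blobs(n,m["tan"],.024,200,(90,110,430,350)): print(n,*b)
    if n=="top": 
        for b in blobs(n,m["white"],.026,100,(190,130,290,200)): print(*b)
im=cv2.imread("pics/top2.png")
cv2.imwrite("pics/v2.png",cv2.resize(im[100:250,180:440],None,fx=3,fy=3))
s=readout.observe(); print(s["clock"],s["position"],s["width"])
E
```

```text
top [403.0, 208.0] 433.5 427 -443 [62, 71] 0.098 [[388.0, -415.0], [395.0, -477.0], [465.0, -470.0], [459.0, -408.0]]
[245.0, 164.0] 305.0 562 19 [59, 59] 3.123 [[531.0, -10.0], [591.0, -11.0], [592.0, 48.0], [532.0, 49.0]]
[238.0, 166.0] 554.0 561 45 [99, 145] 1.656 [[505.0, 113.0], [518.0, -31.0], [617.0, -23.0], [604.0, 122.0]]
scene [129.0, 149.0] 835.0 488 -440 [68, 190] 0.061 [[391.0, -412.0], [395.0, -479.0], [585.0, -468.0], [581.0, -400.0]]
6.8 [ 0.4884885  -0.44071644  0.14335489] 0.9998865219485582
```

View pics/v2.png

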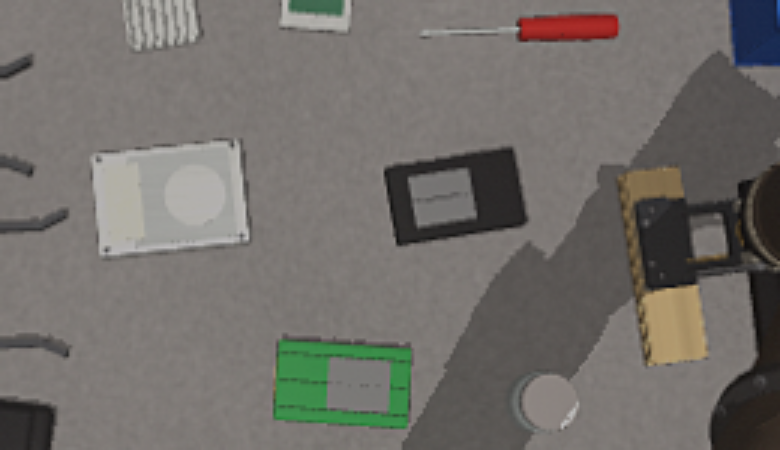

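The board lies on the pile, which appears at (665,265) in the crop. The drive is measured at (0.561, 0.045), angle 1.656, 145×99 mm. Next I'll push the drive's far side toward -x to line it up with the wide nest.

```bash
python3 - <<'E'
from h import *
to(.634,.051,.12,1.656)
E
```

```text
turn [-0.004  0.005  0.015] shift [-19.38  47.48   2.22] psi0 1.671 -> 1.656
```

Call:
drive_tool([
  [[0,0,0.015],[-1,2.4,0],0.5],
  [[0,0,0.015],[-2.4,5.9,0],0.5],
  [[0,0,0.015],[-3.8,9.4,0],0.5],
  [[0,0,0.015],[-5.2,12.9,0],0.5],
  [[0,0,0.015],[-6.7,16.4,0],0.5],
  [[0,0,0.015],[-8.1,19.9,0],0.5],
  [[0,0,0.015],[-9.5,23.4,0],0.5],
  [[0,0,0.015],[-11,26.9,0],0.5],
  [[0,0,0.015],[-12.4,30.4,0],0.5],
  [[0,0,0.015],[-13.8,33.9,0],0.5],
  [[0,0,0.015],[-15.2,37.4,0],0.5],
  [[0,0,0.015],[-16.7,40.9,1],0.5],
  [[0,0,0.015],[-18.1,44.4,2],0.5],
  [[0,0,0.015],[-19.0,46.6,2.2],0.5],
  [[0,0,0.015],[-19.4,47.5,2.2],0.5],
  [[0,0,0.015],[-19.4,47.5,2.2],0.5],
  [[0,0,0.015],[-19.4,47.5,2.2],0.5],
  [[0,0,0.015],[-19.4,47.5,2.2],0.5],
])

```text
clock: 8.3
position: [0.632, 0.0501, 0.1174]
ee_rot: [0.13, -3.138, 0.002]
force: [0.1, -0.2, -0.2]
width: 0.748
gripper_force: 0.0
```

```bash
python3 - <<'E'
from h import *
im=cams.get_image("top"); cv2.imwrite("pics/top3.png",im)
for b in blobs("top",masks(im)["tan"],.024,200,(350,110,430,250)): print(*b)
im=cams.get_image("scene"); cv2.imwrite("pics/scene3.png",im)
for b in blobs("scene",masks(im)["tan"],.024,200,(90,110,200,250)): print(*b)
s=readout.observe(); print(s["clock"],s["position"],s["joints"],s["width"])
to(.634,.051,.006,1.656)
to(.5375,.047,.006,1.571)
E
```

```text
[400.0, 189.0] 1243.5 487 -436 [64, 192] 0.107 [[388.0, -415.0], [395.0, -478.0], [585.0, -458.0], [578.0, -394.0]]
[130.0, 151.0] 1069.5 492 -434 [73, 200] 0.103 [[389.0, -408.0], [397.0, -480.0], [595.0, -460.0], [588.0, -388.0]]
8.4 [0.6321869  0.05010573 0.11785645] [-0.15664282  0.55073892 -0.0108049   1.67029419  0.00838899  0.92078257
  1.48194803] 0.7465985605595479
turn [-0.001 -0.    -0.003] shift [-0.19  0.09 11.19] psi0 1.653 -> 1.656
turn [-0.001 -0.     0.082] shift [ 9.46  0.48 11.19] psi0 1.653 -> 1.571
```

Call:
drive_tool([
  [[0,0,0],[-0.2,0,4],0.5],
  [[0,0,0],[-0.2,0,7.5],0.5],
  [[0,0,0],[-0.2,0,10],0.5],
  [[0,0,0],[-0.2,0,11.2],0.5],
  [[0,0,0],[-0.2,0,11.2],0.5],
  [[0,0,0],[0.3,0,11.2],0.5],
  [[0,0,0],[0.9,0,11.2],0.5],
  [[0,0,0.005],[1.6,0,11.2],0.5],
  [[0,0,0.015],[2.4,0.1,11.2],0.5],
  [[0,0,0.025],[3.2,0.1,11.2],0.5],
  [[0,0,0.035],[4.0,0.1,11.2],0.5],
  [[0,0,0.045],[4.8,0.2,11.2],0.5],
  [[0,0,0.055],[5.6,0.2,11.2],0.5],
  [[0,0,0.065],[6.4,0.3,11.2],0.5],
  [[0,0,0.075],[7.2,0.3,11.2],0.5],
  [[0,0,0.082],[8.0,0.4,11.2],0.5],
  [[0,0,0.082],[8.7,0.4,11.2],0.5],
  [[0,0,0.082],[9.2,0.5,11.2],0.5],
  [[0,0,0.082],[9.4,0.5,11.2],0.5],
  [[0,0,0.082],[9.4,0.5,11.2],0.5],
])

```text
clock: 10.07
position: [0.5368, 0.0497, 0.0054]
ee_rot: [0.005, -3.139, 0.0]
force: [0.5, 0.0, 0.7]
width: 0.748
gripper_force: 0.3
```

```bash
python3 - <<'E'
from h import *
im=cams.get_image("top"); cv2.imwrite("pics/top4.png",im)
for b in blobs("top",masks(im)["white"],.026,60,(190,130,290,240)): print(*b)
im=cams.get_image("scene"); cv2.imwrite("pics/scene4.png",im)
for b in blobs("scene",masks(im)["white"],.026,150,(150,150,330,300)): print(*b)
s=readout.observe(); print(s["clock"],s["position"],s["force"],s["width"])
cv2.imwrite("pics/v4.png",cv2.resize(im[100:330,120:430],None,fx=2.4,fy=2.4))
E
```

```text
[159.0, 277.0] 1116.0 788 -101 [72, 101] 3.042 [[735.0, -132.0], [835.0, -142.0], [842.0, -71.0], [742.0, -61.0]]
[294.0, 203.0] 157.0 435 79 [27, 82] 1.57 [[422.0, 38.0], [449.0, 38.0], [449.0, 120.0], [422.0, 120.0]]
10.1667 [0.53682649 0.04959012 0.0051345 ] [-1.41780094 -0.3983324   0.25388834] 0.7474347999593876
```

View pics/v4.png

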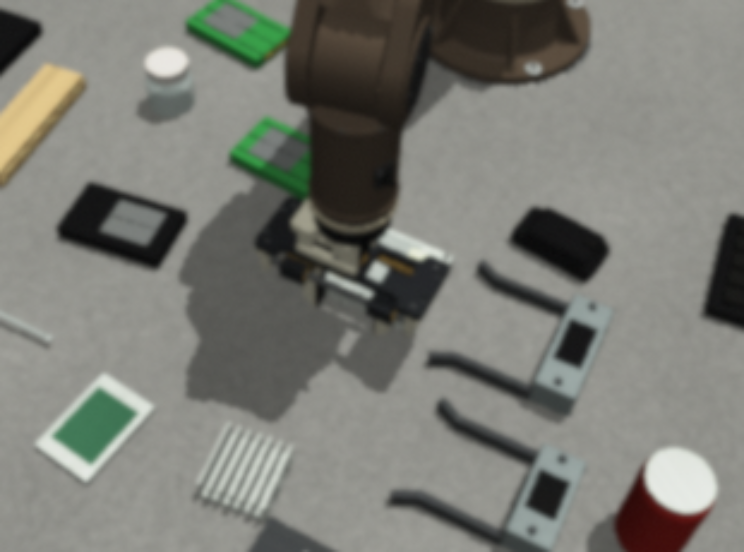

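The drive has been pushed sideways and the fingers are alongside it. Backing off, rising and turning, to get behind its rear end.

Call:
drive_tool([
  [[0,0,0],[-1,0,0],0.5],
  [[0,0,0],[-2,0,0],0.5],
  [[0,0,0],[-2,0,-3],0.5],
  [[0,0,0],[-2,0,-6.5],0.5],
  [[0,0,0.1],[0,-2,-10],0.5],
  [[0,0,0.22],[2,-4,-11.5],0.5],
  [[0,0,0.34],[4,-7,-11.5],0.5],
  [[0,0,0.46],[6,-10,-11.5],0.5],
  [[0,0,0.58],[6,-11.5,-11.5],0.5],
  [[0,0,0.7],[6,-11.5,-11.5],0.5],
  [[0,0,0.82],[6,-11.5,-11.5],0.5],
  [[0,0,0.94],[6,-11.5,-11.5],0.5],
  [[0,0,1.06],[6,-11.5,-11.5],0.5],
  [[0,0,1.18],[6,-11.5,-11.5],0.5],
  [[0,0,1.3],[6,-11.5,-11.5],0.5],
  [[0,0,1.42],[6,-11.5,-11.5],0.5],
  [[0,0,1.54],[6,-11.5,-11.5],0.5],
  [[0,0,1.57],[6,-11.5,-11.5],0.5],
  [[0,0,1.57],[6,-11.5,-11.5],0.5],
])

```text
clock: 11.75
position: [0.4796, -0.0655, 0.1208]
ee_rot: [2.218, 2.224, -0.001]
force: [-0.3, -0.6, -0.5]
width: 0.75
gripper_force: 0.0
```

```bash
python3 - <<'E'
from h import *
im=cams.get_image("top"); cv2.imwrite("pics/top5.png",im)
for b in blobs("top",masks(im)["white"],.026,60,(190,130,290,240)): print(*b)
im=cams.get_image("scene"); cv2.imwrite("pics/scene5.png",im)
for b in blobs("scene",masks(im)["white"],.026,150,(150,150,360,300)): print(*b)
s=readout.observe(); print(s["clock"],s["position"],s["joints"])
to(.477,-.065,.006,0); to(.477,.101,.006,0)
E
```

```text
[228.0, 193.0] 1131.5 477 64 [99, 111] 1.565 [[427.0, 8.0], [526.0, 8.0], [526.0, 119.0], [427.0, 120.0]]
[159.0, 277.0] 1080.0 788 -101 [70, 100] 3.052 [[736.0, -132.0], [835.0, -141.0], [841.0, -71.0], [742.0, -62.0]]
[276.0, 209.0] 1626.0 475 45 [104, 148] 1.575 [[423.0, 119.0], [423.0, -29.0], [527.0, -28.0], [527.0, 120.0]]
11.85 [ 0.47928973 -0.0655626   0.12075057] [-0.30019668  0.34735631  0.41627664  2.06345831 -0.19894835  0.76831937
  0.24362095]
turn [-0.     0.     0.006] shift [ 0.06 -0.23 11.48] psi0 0.006 -> 0.0
turn [-0.     0.     0.006] shift [16.66 -0.13 11.47] psi0 0.006 -> 0.0
```

Call:
drive_tool([
  [[0,0,0],[0,-0.2,4],0.2],
  [[0,0,0],[0,-0.2,7.5],0.2],
  [[0,0,0],[0,-0.2,10],0.2],
  [[0,0,0],[0,-0.2,11.4],0.2],
  [[0,0,0],[0.5,-0.2,11.4],0.2],
  [[0,0,0],[1.3,-0.2,11.4],0.2],
  [[0,0,0],[2,-0.2,11.4],0.2],
  [[0,0,0],[2.5,-0.2,11.4],0.2],
  [[0,0,0],[3,-0.2,11.4],0.2],
  [[0,0,0],[3.8,-0.2,11.4],0.2],
  [[0,0,0],[4.6,-0.2,11.4],0.2],
  [[0,0,0],[5.4,-0.2,11.4],0.2],
  [[0,0,0],[6.2,-0.2,11.4],0.2],
  [[0,0,0],[7,-0.2,11.4],0.2],
  [[0,0,0],[7.8,-0.2,11.4],0.2],
  [[0,0,0],[8.6,-0.2,11.4],0.2],
  [[0,0,0],[9.4,-0.2,11.4],0.2],
  [[0,0,0],[10,-0.2,11.4],0.2],
  [[0,0,0],[10,-0.2,11.4],0.2],
])

```text
clock: 13.43
position: [0.4767, 0.0364, 0.0068]
ee_rot: [-2.215, -2.227, -0.002]
force: [0.1, -0.5, 0.0]
width: 0.6
gripper_force: 0.0
```

```bash
python3 - <<'E'
from h import *
for n,r in(("top",(150,130,290,240)),("scene",(150,150,400,320))):
    im=cams.get_image(n); cv2.imwrite(f"pics/{n}6.png",im)
    for b in blobs(n,masks(im)["white"],.026,60,r): print(n,*b)
cv2.imwrite("pics/v6.png",cv2.resize(im[150:330,200:430],None,fx=3,fy=3))
s=readout.observe(); print(s["clock"],s["position"],s["force"])
to(.477,.101,.006,0)
E
```

```text
top [192.0, 189.0] 282.5 486 171 [44, 80] 3.139 [[447.0, 149.0], [526.0, 149.0], [526.0, 193.0], [447.0, 193.0]]
scene [159.0, 277.0] 1087.0 788 -101 [71, 100] 3.048 [[735.0, -132.0], [835.0, -141.0], [841.0, -71.0], [742.0, -61.0]]
scene [303.0, 221.0] 1594.0 476 125 [104, 138] 1.554 [[423.0, 57.0], [527.0, 55.0], [529.0, 193.0], [425.0, 194.0]]
13.5333 [0.47568539 0.03576808 0.00650191] [ 0.61378459  0.29080791 -0.8066339 ]
turn [-0.001 -0.001  0.006] shift [6.52 0.17 0.05] psi0 0.006 -> 0.0
```

View pics/v6.png

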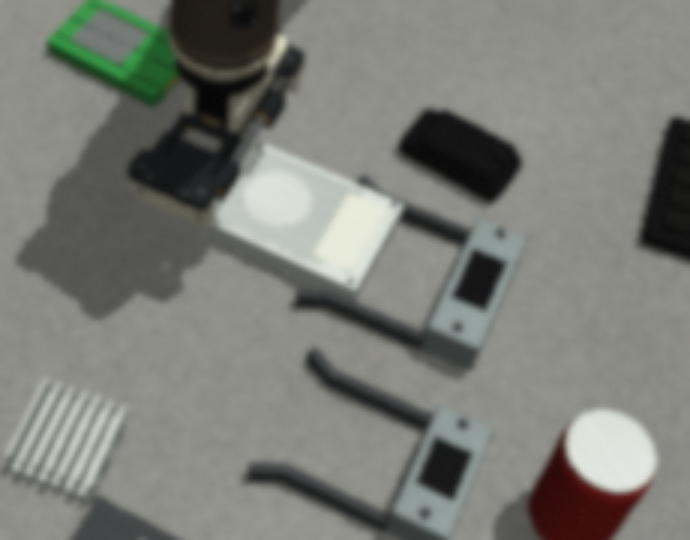

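The drive is entering the wide nest cleanly, with its leading end at about (375,245) in the crop. Continuing toward the stop.

Call:
drive_tool([
  [[0,0,0],[0.6,0.1,0],0.2],
  [[0,0,0],[1.2,0.1,0],0.2],
  [[0,0,0],[1.8,0.1,0],0.2],
  [[0,0,0],[2.4,0.1,0],0.2],
  [[0,0,0],[3.0,0.1,0],0.2],
  [[0,0,0],[3.6,0.1,0],0.2],
  [[0,0,0],[4.2,0.1,0],0.2],
  [[0,0,0],[4.8,0.1,0],0.2],
  [[0,0,0],[5.2,0.1,0],0.2],
  [[0,0,0],[5.6,0.1,0],0.2],
  [[0,0,0],[6.0,0.1,0],0.2],
  [[0,0,0],[6.1,0.1,0],0.2],
  [[0,0,0],[6.1,0.1,0],0.2],
])

```text
clock: 14.62
position: [0.477, 0.0961, 0.0067]
ee_rot: [-2.216, -2.226, -0.0]
force: [1.3, -0.0, -0.2]
width: 0.606
gripper_force: 0.0
```

Call:
drive_tool([
  [[0,0,0],[0.15,0,0],0.2],
  [[0,0,0],[0.3,0,0],0.2],
  [[0,0,0],[0.3,0,0],0.2],
])

```text
clock: 14.87
position: [0.477, 0.0984, 0.0068]
ee_rot: [2.217, 2.225, -0.0]
force: [0.4, -2.5, 1.1]
width: 0.597
gripper_force: 1.0
```

Call:
drive_tool([
  [[0,0,0],[0.15,0,0],0.2],
  [[0,0,0],[0.3,0,0],0.2],
  [[0,0,0],[0.3,0,0],0.2],
])

```text
clock: 15.12
position: [0.4772, 0.1008, 0.0068]
ee_rot: [2.217, 2.225, -0.001]
force: [1.1, -5.9, 3.0]
width: 0.598
gripper_force: 3.0
```

Call:
drive_tool([
  [[0,0,0],[0.1,0,0],0.2],
  [[0,0,0],[0.2,0,0],0.2],
  [[0,0,0],[0.2,0,0],0.2],
])

```text
clock: 15.37
position: [0.4771, 0.1008, 0.0068]
ee_rot: [2.218, 2.222, -0.003]
force: [0.8, -12.2, 4.5]
width: 0.604
gripper_force: 6.5
```

The force rises with no further motion at y=0.1008, where 0.101 was predicted, so the drive is home. Backing off toward the battery.

Call:
drive_tool([
  [[0,0,0],[-1,0,0],0.2],
  [[0,0,0],[-2.5,0,0],0.2],
  [[0,0,0],[-3,0,-3],0.2],
  [[0,0,0],[-3,0,-6.5],0.5],
  [[0,0,0],[-6,1,-9],1],
  [[0,0,-0.03],[-9.5,2,-9],1],
  [[0,0,-0.06],[-13,3,-9],1],
  [[0,0,-0.09],[-16.5,4,-9],1],
  [[0,0,-0.12],[-20,5,-9],1],
  [[0,0,-0.14],[-23.5,6,-9],1],
  [[0,0,-0.14],[-27,7,-9],1],
  [[0,0,-0.14],[-30.5,8,-9],1],
  [[0,0,-0.14],[-34,9,-9],1],
  [[0,0,-0.14],[-37.5,9,-9],1],
  [[0,0,-0.14],[-39,9,-9],1],
  [[0,0,-0.14],[-39,9,-9],1],
  [[0,0,-0.14],[-39,9,-9],1],
])

```text
clock: 16.78
position: [0.5681, -0.2866, 0.0964]
ee_rot: [-2.058, -2.373, -0.001]
force: [-0.7, 1.0, -0.0]
width: 1.0
gripper_force: 0.0
```

```bash
python3 - <<'E'
from h import *
for n,r in(("top",(120,130,290,240)),("scene",(200,150,400,320))):
    im=cams.get_image(n); cv2.imwrite(f"pics/{n}7.png",im)
    for b in blobs(n,masks(im)["white"],.026,200,r): print(n,*b)
s=readout.observe(); print(s["clock"],s["position"],s["joints"],s["width"])
to(.568,-.2895,.006,.14); to(.568,-.2895,.1,.14)
E
```

```text
top [189.0, 194.0] 1578.5 477 185 [100, 142] 1.565 [[426.0, 114.0], [526.0, 113.0], [527.0, 255.0], [427.0, 256.0]]
scene [323.0, 230.0] 1791.5 477 182 [103, 148] 1.565 [[425.0, 109.0], [528.0, 108.0], [529.0, 256.0], [426.0, 257.0]]
16.8833 [ 0.56876505 -0.28412666  0.09640557] [ 0.11699469  0.60001141  0.39869851  1.70923286 -0.28765615  0.891398
  0.78118339] 0.9997738091527082
turn [ 0.    -0.002  0.006] shift [-0.54 -0.15  9.04] psi0 0.146 -> 0.14
turn [ 0.    -0.002  0.006] shift [-0.52 -0.15 -0.36] psi0 0.146 -> 0.14
```

Call:
drive_tool([
  [[0,0,0],[-0.5,-0.1,2],1],
  [[0,0,0],[-0.5,-0.1,5],1],
  [[0,0,0],[-0.5,-0.1,7.5],1],
  [[0,0,0],[-0.5,-0.1,8.6],1],
  [[0,0,0],[-0.5,-0.1,9.0],1],
  [[0,0,0],[-0.5,-0.1,9.0],1],
  [[0,0,0],[-0.5,-0.1,9.0],-1],
  [[0,0,0],[-0.5,-0.1,9.0],-1],
  [[0,0,0],[-0.5,-0.1,9.0],-1],
  [[0,0,0],[-0.5,-0.1,9.0],-1],
  [[0,0,0],[-0.5,-0.1,9.0],-1],
  [[0,0,0],[-0.5,-0.1,9.0],-1],
], newtons=10)

```text
clock: 17.88
position: [0.5688, -0.2918, 0.0081]
ee_rot: [2.055, 2.374, 0.001]
force: [-1.6, -0.4, 7.4]
width: 0.847
gripper_force: 10.0
```

```bash
python3 - <<'E'
from h import *
for n,r in(("top",(300,130,370,210)),("scene",(120,150,230,240))):
    im=cams.get_image(n); cv2.imwrite(f"pics/{n}8.png",im)
    for b in blobs(n,masks(im)["black"],.02,200,r): print(n,*b)
s=readout.observe(); print(s["clock"],s["position"],s["force"],s["width"]*92)
to(.646,.12,s["position"][2],0.015); to(.649,.02,s["position"][2],0.015)
E
```

```text
top [345.0, 181.0] 754.0 512 -272 [81, 97] 2.64 [[450.0, -284.0], [535.0, -331.0], [574.0, -260.0], [489.0, -214.0]]
top [344.0, 155.0] 819.0 593 -275 [233, 246] 1.775 [[454.0, -178.0], [504.0, -419.0], [732.0, -372.0], [682.0, -131.0]]
scene [156.0, 173.0] 2195.5 550 -307 [196, 290] 0.978 [[388.0, -372.0], [550.0, -482.0], [712.0, -241.0], [550.0, -131.0]]
17.9833 [ 0.56884038 -0.29178932  0.00814646] [-1.11517942  0.76069461  7.24249011] 77.71737441779283
turn [0.002 0.001 0.129] shift [ 3.965e+01  1.354e+01 -2.000e-02] psi0 0.144 -> 0.015
turn [0.002 0.001 0.129] shift [ 2.971e+01  1.240e+01 -1.000e-02] psi0 0.144 -> 0.015
```

Call:
drive_tool([
  [[0,0,0],[0.5,0.25,-0.1],-1],
  [[0,0,0.01],[1.6,0.8,-0.1],-1],
  [[0,0,0.02],[3.2,1.6,-0.1],-1],
  [[0,0,0.03],[4.8,2.4,-0.1],-1],
  [[0,0,0.04],[6.4,3.1,-0.1],-1],
  [[0,0,0.05],[8.0,3.9,-0.1],-1],
  [[0,0,0.06],[9.6,4.7,-0.1],-1],
  [[0,0,0.07],[11.2,5.5,-0.1],-1],
  [[0,0,0.08],[12.8,6.3,-0.1],-1],
  [[0,0,0.09],[14.4,7.1,-0.1],-1],
  [[0,0,0.1],[16.0,7.9,-0.1],-1],
  [[0,0,0.11],[17.6,8.7,-0.1],-1],
  [[0,0,0.12],[19.2,9.5,-0.1],-1],
  [[0,0,0.13],[20.8,10.3,-0.1],-1],
  [[0,0,0.13],[22.4,11.1,-0.1],-1],
  [[0,0,0.13],[23.6,11.6,-0.1],-1],
  [[0,0,0.13],[24.2,11.8,-0.1],-1],
  [[0,0,0.13],[24.2,11.8,-0.1],-1],
  [[0,0,0.13],[24.2,11.8,-0.1],-1],
])

```text
clock: 19.57
position: [0.6509, -0.0335, 0.0082]
ee_rot: [-2.205, -2.238, -0.003]
force: [1.2, 3.9, 3.8]
width: 0.849
gripper_force: 10.0
```

```bash
python3 - <<'E'
from h import *
for n,r in(("top",(180,100,330,210)),("scene",(120,150,330,300))):
    im=cams.get_image(n); cv2.imwrite(f"pics/{n}9.png",im)
s=readout.observe(); print(s["clock"],s["position"],s["force"],s["width"]*92)
cv2.imwrite("pics/v9.png",cv2.resize(im[150:330,180:410],None,fx=3,fy=3))
to(.651,-.035,s["position"][2],0.015)
E
```

```text
19.6667 [ 0.65064093 -0.0343929   0.00817432] [0.65929005 4.12604741 6.11279409] 78.03802675855354
turn [ 0.001 -0.001 -0.001] shift [-0.06  0.04 -0.  ] psi0 0.014 -> 0.015
```

View pics/v9.png

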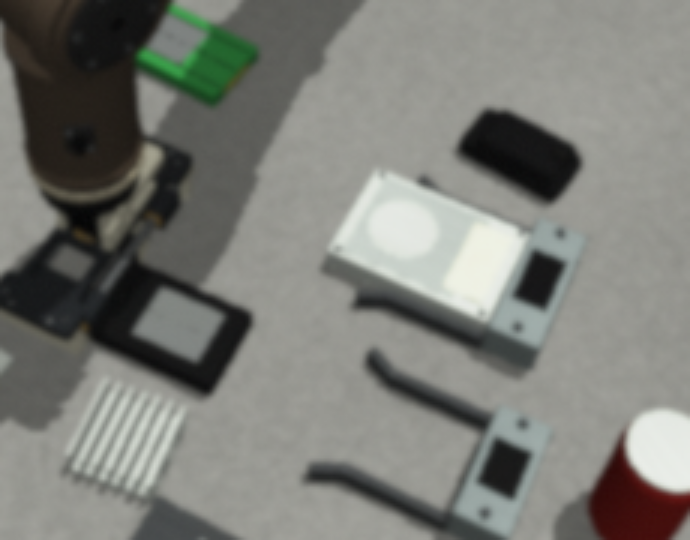

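The drive is seated. The battery, with its front edge from (250,318) to (207,390), points at the narrow nest and clears the heat sink. Releasing it and going round behind it.

Call:
drive_tool([
  [[0,0,0],[0,0,0],1],
  [[0,0,0],[0,0,0],1],
  [[0,0,0],[0,0,0],1],
  [[0,0,0],[0,0,-1],1],
  [[0,0,0],[0,0,-4],1],
  [[0,0,0],[-2,0,-6],0.5],
  [[0,0,0],[-5,0,-6],0],
  [[0,0,0],[-7,0,-6],-0.2],
  [[0,0,0],[-7,0,-6],-0.2],
  [[0,0,0],[-7,0,-6],-0.2],
  [[0,0,0],[-7,0,-6],-0.2],
])

```text
clock: 20.58
position: [0.6512, -0.1043, 0.0679]
ee_rot: [-2.206, -2.236, -0.0]
force: [0.1, 0.5, 0.5]
width: 0.614
gripper_force: 0.0
```

```bash
python3 - <<'E'
from h import *
for n,r in(("top",(180,100,300,210)),("scene",(120,150,330,300))):
    im=cams.get_image(n); cv2.imwrite(f"pics/{n}10.png",im)
    k=masks(im)["black"]
    for b in blobs(n,k,.02,150,r): print(n,*b)
s=readout.observe(); print(s["clock"],s["position"],s["force"],s["width"]*92)
to(.651,-.08,.007,0.015);to(.648,.15,.007,0.015)
E
```

```text
top [236.0, 173.0] 969.5 541 48 [76, 143] 2.708 [[460.0, 44.0], [589.0, -16.0], [621.0, 53.0], [492.0, 113.0]]
top [232.0, 133.0] 159.0 647 43 [78, 81] 1.564 [[608.0, 3.0], [686.0, 2.0], [687.0, 83.0], [608.0, 84.0]]
scene [234.0, 258.0] 1399.0 654 23 [82, 127] 1.598 [[612.0, 85.0], [615.0, -42.0], [697.0, -40.0], [693.0, 88.0]]
scene [176.0, 207.0] 1073.5 590 -197 [111, 189] 0.258 [[484.0, -167.0], [512.0, -274.0], [695.0, -226.0], [667.0, -119.0]]
scene [206.0, 188.0] 197.0 497 -159 [35, 106] 0.254 [[442.0, -156.0], [450.0, -189.0], [553.0, -162.0], [545.0, -129.0]]
20.6833 [ 0.65126639 -0.10329434  0.06758945] [ 0.05002604  0.29263265 -0.69780565] 48.35732620100612
turn [-0.    -0.001  0.   ] shift [2.32 0.01 6.06] psi0 0.015 -> 0.015
turn [-0.    -0.001  0.   ] shift [25.33  0.07  6.08] psi0 0.015 -> 0.015
```

Call:
drive_tool([
  [[0,0,0],[1,0,2],-0.2],
  [[0,0,0],[1,0,5],-0.2],
  [[0,0,0],[1,0,6],-0.2],
  [[0,0,0],[2,0,6],-0.2],
  [[0,0,0],[3.5,0,6],-0.2],
  [[0,0,0],[4.5,0,6],-0.2],
  [[0,0,0],[5.0,0,6],-0.2],
  [[0,0,0],[5.7,0,6],-0.2],
  [[0,0,0],[6.7,0,6],-0.2],
  [[0,0,0],[7.7,0,6],-0.2],
  [[0,0,0],[8.7,0,6],-0.2],
  [[0,0,0],[9.7,0,6],-0.2],
  [[0,0,0],[10.7,0,6],-0.2],
  [[0,0,0],[11.7,0,6],-0.2],
  [[0,0,0],[12.7,0,6],-0.2],
  [[0,0,0],[13.7,0,6],-0.2],
  [[0,0,0],[14.5,0,6],-0.2],
  [[0,0,0],[15,0,6],-0.2],
  [[0,0,0],[15,0,6],-0.2],
])

```text
clock: 22.27
position: [0.649, 0.0476, 0.0075]
ee_rot: [-2.203, -2.238, -0.001]
force: [-0.7, 0.9, 0.0]
width: 0.401
gripper_force: 0.0
```

```bash
python3 - <<'E'
from h import *
for n,r in(("top",(150,100,300,210)),("scene",(180,150,400,330))):
    im=cams.get_image(n); cv2.imwrite(f"pics/{n}11.png",im)
    k=masks(im)["black"]
    for b in blobs(n,k,.02,150,r): print(n,*b)
cv2.imwrite("pics/v11.png",cv2.resize(im[180:340,220:400],None,fx=3.3,fy=3.3))
s=readout.observe(); print(s["clock"],s["position"],s["force"],s["width"]*92)
to(.648,.1545,.0075,0.015)
E
```

```text
top [165.0, 171.0] 614.0 549 257 [58, 142] 2.634 [[473.0, 266.0], [597.0, 197.0], [625.0, 247.0], [501.0, 317.0]]
top [231.0, 127.0] 610.0 660 56 [190, 280] 2.214 [[500.0, 111.0], [668.0, -113.0], [820.0, 0.0], [652.0, 225.0]]
scene [252.0, 262.0] 2647.5 625 77 [153, 217] 1.66 [[539.0, 178.0], [558.0, -38.0], [711.0, -25.0], [691.0, 192.0]]
scene [353.0, 201.0] 625.5 342 215 [67, 99] 1.446 [[303.0, 170.0], [370.0, 162.0], [382.0, 260.0], [315.0, 268.0]]
22.3667 [0.64882577 0.04605172 0.00740062] [-0.07408398 -0.82857471  0.69529135] 37.03523917174137
turn [-0.001 -0.001 -0.   ] shift [10.84  0.08 -0.  ] psi0 0.015 -> 0.015
```

View pics/v11.png

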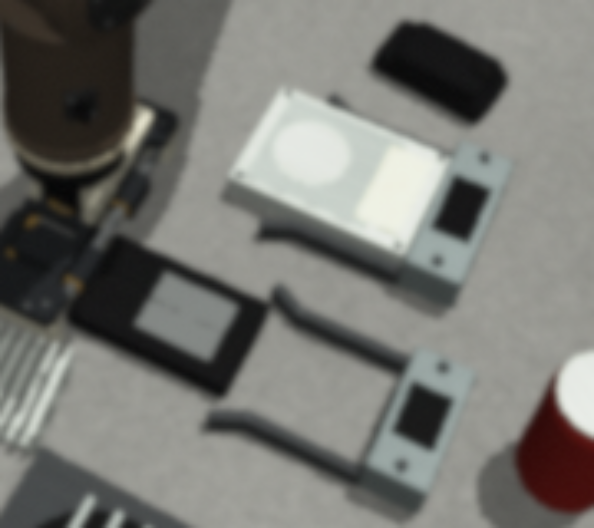

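The battery's front edge, (267,310) to (222,393), sits between the flare tips at (280,290) and (212,420). Pushing on.

Call:
drive_tool([
  [[0,0,0],[0.7,0,0],-0.2],
  [[0,0,0],[1.4,0,0],-0.2],
  [[0,0,0],[2.1,0,0],-0.2],
  [[0,0,0],[2.8,0,0],-0.2],
  [[0,0,0],[3.5,0,0],-0.2],
  [[0,0,0],[4.2,0,0],-0.2],
  [[0,0,0],[4.9,0,0],-0.2],
  [[0,0,0],[5.6,0,0],-0.2],
  [[0,0,0],[6.3,0,0],-0.2],
  [[0,0,0],[7.0,0,0],-0.2],
  [[0,0,0],[7.7,0,0],-0.2],
  [[0,0,0],[8.4,0,0],-0.2],
  [[0,0,0],[9.1,0,0],-0.2],
  [[0,0,0],[9.7,0,0],-0.2],
  [[0,0,0],[10.2,0,0],-0.2],
  [[0,0,0],[10.2,0,0],-0.2],
])

```text
clock: 23.7
position: [0.6478, 0.149, 0.0077]
ee_rot: [-2.204, -2.238, -0.001]
force: [0.3, 0.1, 0.0]
width: 0.4
gripper_force: 0.0
```

Call:
drive_tool([
  [[0,0,0],[0.15,0,0],-0.2],
  [[0,0,0],[0.3,0,0],-0.2],
  [[0,0,0],[0.3,0,0],-0.2],
])

```text
clock: 23.95
position: [0.6479, 0.15, 0.0079]
ee_rot: [2.206, 2.236, 0.0]
force: [0.4, -0.8, 0.5]
width: 0.399
gripper_force: 0.2
```

Call:
drive_tool([
  [[0,0,0],[0.1,0,0],-0.2],
  [[0,0,0],[0.2,0,0],-0.2],
  [[0,0,0],[0.2,0,0],-0.2],
])

```text
clock: 24.2
position: [0.6479, 0.1518, 0.0079]
ee_rot: [2.206, 2.236, -0.0]
force: [-0.6, -4.1, 1.1]
width: 0.4
gripper_force: 1.3
```

Call:
drive_tool([
  [[0,0,0],[0.15,0,0],-0.2],
  [[0,0,0],[0.3,0,0],-0.2],
  [[0,0,0],[0.3,0,0],-0.2],
])

```text
clock: 24.45
position: [0.648, 0.1539, 0.0079]
ee_rot: [2.206, 2.235, -0.001]
force: [-0.1, -5.1, 0.5]
width: 0.402
gripper_force: 2.7
```

Call:
drive_tool([
  [[0,0,0],[0.1,0,0],-0.2],
  [[0,0,0],[0.2,0,0],-0.2],
  [[0,0,0],[0.2,0,0],-0.2],
])

```text
clock: 24.7
position: [0.648, 0.1539, 0.0079]
ee_rot: [2.206, 2.233, -0.004]
force: [-0.7, -9.3, 2.7]
width: 0.394
gripper_force: 4.9
```

The push stalls at y=0.1539, where 0.1545 was predicted, so the battery is home. Backing away for a final check.

Call:
drive_tool([
  [[0,0,0],[-1,0,0],-0.2],
  [[0,0,0],[-3,0,0],-0.2],
  [[0,0,0],[-4,0,-3],-0.2],
  [[0,0,0],[-4,0,-7],-0.2],
  [[0,0,0],[-7,-2,-11],-0.2],
  [[0,0,0],[-11,-3,-13],-0.2],
  [[0,0,0],[-15,-4,-14],-0.2],
  [[0,0,0],[-19,-5,-14],-0.2],
  [[0,0,0],[-22,-6,-14],-0.2],
  [[0,0,0],[-24,-6,-14],-0.2],
  [[0,0,0],[-24,-6,-14],-0.2],
  [[0,0,0],[-24,-6,-14],-0.2],
  [[0,0,0],[-24,-6,-14],-0.2],
])

```text
clock: 25.78
position: [0.5913, -0.0822, 0.1476]
ee_rot: [-2.204, -2.237, -0.002]
force: [0.8, 0.7, 0.1]
width: 0.401
gripper_force: 0.0
```

```bash
python3 - <<'E'
from h import *
for n,r in(("top",(120,100,300,240)),("scene",(230,150,400,330))):
    im=cams.get_image(n); cv2.imwrite(f"pics/{n}12.png",im); m=masks(im)
    for b in blobs(n,m["black"],.02,150,r): print(n,"bat",*b)
    for b in blobs(n,m["white"],.026,250,r): print(n,"drv",*b)
    for b in blobs(n,m["tan"],.024,250,(90,110,430,250)): print(n,"brd",*b)
cv2.imwrite("pics/v12.png",cv2.resize(im[100:340,60:420],None,fx=2.2,fy=2.2))
s=readout.observe(); print(s["clock"],s["position"],s["force"])
E
```

```text
top bat [221.0, 232.0] 1566.5 367 93 [88, 181] 2.789 [[267.0, 82.0], [436.0, 20.0], [467.0, 103.0], [297.0, 165.0]]
top bat [174.0, 138.0] 1060.0 649 231 [84, 134] 1.58 [[606.0, 297.0], [608.0, 164.0], [691.0, 164.0], [690.0, 298.0]]
top drv [188.0, 194.0] 1567.0 477 185 [100, 142] 1.565 [[426.0, 114.0], [526.0, 113.0], [527.0, 255.0], [427.0, 256.0]]
top brd [400.0, 189.0] 1240.5 487 -436 [64, 192] 0.107 [[388.0, -415.0], [395.0, -478.0], [585.0, -458.0], [578.0, -394.0]]
scene bat [310.0, 302.0] 1769.5 657 229 [112, 126] 1.621 [[597.0, 289.0], [604.0, 163.0], [716.0, 169.0], [710.0, 294.0]]
scene bat [353.0, 201.0] 627.5 342 215 [67, 99] 1.446 [[303.0, 170.0], [370.0, 162.0], [382.0, 260.0], [315.0, 268.0]]
scene drv [323.0, 231.0] 1825.5 476 182 [104, 150] 1.565 [[424.0, 108.0], [528.0, 107.0], [529.0, 257.0], [425.0, 258.0]]
scene brd [130.0, 151.0] 1049.5 492 -434 [73, 199] 0.11 [[389.0, -409.0], [397.0, -481.0], [595.0, -460.0], [587.0, -387.0]]
25.8833 [ 0.59134062 -0.08141625  0.14740042] [ 1.02430712  0.46362628 -0.12718221]
```

View pics/v12.png

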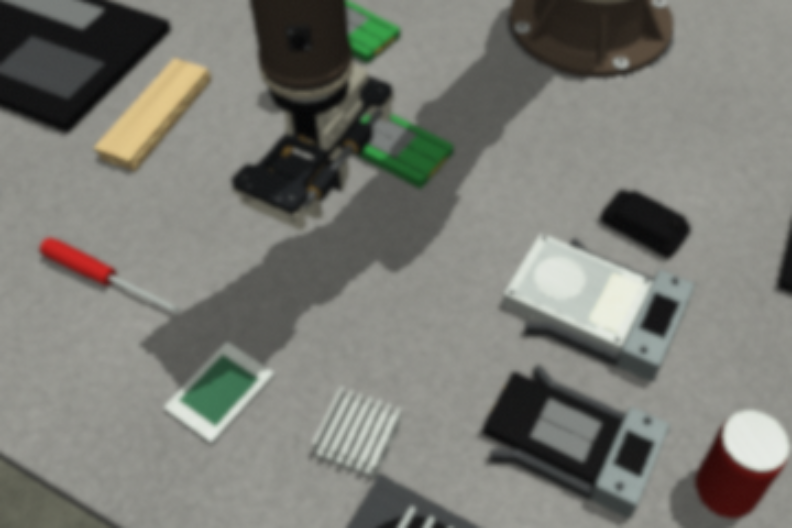

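The drive at (580,290) and the battery at (555,425) are both home against their stops. The board at (153,113) is square on the pile, the bystanders look untouched, and the arm is clear.

```bash
python3 -c "
from cell import job
print(job.sign_off())"
```

```text
the job is handed in; nothing more can be done
None
```

I handed the job in at about 26 s of the 72 s allowed: in the last images the board lies square on the pile, the drive is home in the wide nest and the battery is home in the narrow one; the sign-off returned no verdict.

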